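# Clamp the grit jar and unscrew its cap

## Robot

A 7-joint arm with a two-finger parallel gripper is mounted at the origin on the work surface. World frame = base frame: x ahead of the robot, y to its left, z up, the work surface at z = 0. Lengths are in m, angles in rad, forces in N, time in s.
With the tool pointing down it reaches from about 0.425 to 0.875 m from the base axis. Payload 8.4 kg.
Tool frame: the origin (TCP) lies between the finger pads; the fingertips stand 22 mm ahead of it and the grasp point (between the pads) lies 3 mm ahead of it; z points along the fingers, y is the line along which they close (so a half turn about z gives the same grasp; the last joint's range is limited). The gripper opens to 85 mm and grips with 20 to 120 N. Pads are 22 mm wide; open, the fingers measure 114 mm over their backs; the gripper's body (76 mm by 85 mm) begins 54 mm behind the grasp point. The pads swing forward as they close: fully open they stand 13 mm farther back than shut.
Start: joints at [-1.218, 0.333, 0.04, 1.465, -0.013, 1.343, -0.059], TCP at [0.284, 0.585, 0.253] pointing down, gripper open.
Joint ranges: [-2.58, 2.58], [-0.38, 2.09], [-1.3, 1.39], [0.25, 2.4], [-1.5, 4.64], [0.08, 2.09], [-2.65, 2.65]. Speed limits (rad/s): [2.22, 2.22, 2.79, 2.79, 3.14, 3.14, 3.14].

## Interface

Orientations are given as a unit quaternion [x, y, z, w].
In Python, from plant import bot gives the robot as it stands. The module is installed in compiled form; this text tells all that it offers.
- The arm moves only by the tool drive_tool, never from a script. Its argument "motion" is a list of rows, each an object of numbers: "tx", "ty", "tz": the shift along the tool's x, y, z in cm; "wx", "wy", "wz": the turn, a rotation vector about the tool's x, y, z in degrees; "fingers": the finger opening in cm, from 0 to 8.54. In form: [{"tx": .., "ty": .., "tz": .., "wx": .., "wy": .., "wz": .., "fingers": ..}, ...]. A call has exactly 5 rows; each row is the pose to reach, as a shift and turn from the pose commanded when the call began, along the tool's axes at that moment; what a row does not reach only later rows make up. A row lasts 1/12 s, in which the tool goes at most 41.7 mm and 7.16 degrees, less where a joint would pass 70% of its speed; a pose out of reach is approached as far as the arm can. A call with a gripper value outside its range is refused whole. The fingers move at their own pace and stop on an object; "grip_force" is the grip in N (left out, the last holds). Time passes only in rows, so rows that repeat a pose let the fingers close, or fill a call up. It gives the time, the measured TCP pose, the force, the opening and the grip force at its end, in the units of the state.
- bot.get_state(): the state, without advancing time (a new reading comes with each control period).
- bot.camera(name): name is "side" or "top" or "wrist"; returns (picture, depth): 480x640x3 uint8, red, green, blue; 480x640 float32, m along the optical axis (not along the pixel's ray), 0 where there is no reading.
- bot.get_calibration(name): a dict with "fx", "fy", "cx", "cy" (pixels), "dist_coeffs" ([k1, k2, p1, p2, k3] as OpenCV has them; the pictures are not rectified), "rvec" (rotation vector, rad) and "tvec" (3), from world to camera coordinates, as OpenCV has them. Camera axes: x right, y down, z forward; pixel columns grow to the right and rows downward; lengths in m; the calibration is good to about 2 mm. A picture is of the moment at which its call begins: read the wrist's pose just before it. get_calibration takes no time and is no camera call; for the wrist camera it gives the pose at the moment of the call.
- bot.finish_job(): hands the job in; it is judged then, once.
Trained networks look in the newest picture that a camera, given by its name, has taken for a name from the list of things; names that differ only in an ending like _2 or _b are one class to them, and where a whole thing is asked for, a point or a joint stands for the part that bears it (a point fixed in the world has none). Each returns a list of dicts, best first, with "p" (0 to 1); they miss things now and then, are a little off and sometimes report something else, mostly with a low value. They report only what shows in the picture. A call takes as long as a camera call. They do not tell look-alikes from the thing itself.
- bot.outline_of(camera, thing): "pixels" (480x640 bool, what is visible of it) and "location" ([column, row] in pixels, amid what is visible of it).
- bot.tip_of(camera, thing): "location" ([column, row] in pixels: a listed point, or the origin of a listed thing).
The state is a dict: "t": time; "joints": joint angles; "joint_vel": joint speeds; "joint_efforts": joint torques, N m; "ee_pos": TCP position; "tcp_rot": TCP orientation; "wrist_force": force on the tool from outside, world axes, zero at the start; "torque": the same for the moment, N m; "opening": finger opening in m; "grip_force": force on a finger pad.
Only numpy, scipy, OpenCV 4.12 (cv2) and the standard library are available. Lean on these libraries where they do the work, as an engineer would, in place of code of your own. Each camera call takes 0.05 s, during which the arm holds its last target. There are 200 camera calls.

## Task

Swing the jar clamp's lever fully home so that the grit jar is braced in the V-jaw, then unscrew the jar's tight cap anticlockwise only until its threads let go, without pulling the jar up. Lift the cap straight off and finish while holding it, level and centred, about two centimetres above the mouth, so that grit sticking under it drops back into the jar: do not put it down or let go. Leave the clamp shut and the weight, the vial and the pebble where they are.

Things in the scene. Friction and masses are not known exactly. Their poses are not given: they have to be found in the camera images.
- clamp_seat (a point): Centre of the spot where the jar stands, on top of the clamp's pale oak base board (150 x 230 mm, 18 mm thick, fixed to the bench). The clamp's +y axis points from the cam lever across the jar to the V-jaw; z up. The jar starts loose within 2 mm of this point; clamped, its axis stands about 3 mm to the +y side of it.
- jaw: The oak V-jaw that the jar is pressed into, on the seat's +y side: top 75 mm over the bench, two rubber ribs on each face, backed by rubber buffers. Its origin lies at the seat, on the board, and gives about 3 mm along the clamp's +y when the jar is clamped.
- lever_pivot (a point): Point on the upright pivot axis of the clamp's dark steel cam lever, 64 mm from the seat on the clamp's -y side, at 100 mm over the bench (the height of the middle of the handle).
- lever_handle (a point): Middle of the lever's upright round handle: dark steel, 20 mm in diameter, 60 mm tall (70 to 130 mm over the bench), free all round, on a flat bar 100 mm from the pivot axis. It can be gripped from above (it may turn between the fingers) or pushed. It travels level on a circle about the pivot.
- lever (a joint): Cam lever angle (rad), growing anticlockwise from above. Starts open, 0 to 0.25; the polished cam meets the jar at 0.4 to 0.6, passes dead centre at 1.5, stops at 1.6 (fully home); beyond 1.5 it stays shut by itself. Takes up to 5 N at the handle. At 0 the bar points from the pivot 120 degrees clockwise from the clamp's +x axis, at 1.6 about 28 degrees clockwise from it.
- jar: The grit jar: loose, white plastic, round, body 74 mm in diameter up to 64 mm, then a sloping shoulder to a 44 mm neck at 84 mm (the cap's lower edge is at 86 mm); about 0.5 kg. Origin at the centre of its underside, z up; any yaw. Unclamped it spins with the cap.
- jar_mouth (a point): Centre of the jar's mouth, at the top of its rubber sealing ring as squeezed by the cap: 102 mm above the jar's underside, 120 mm over the bench; axes turn with the jar. Freed, the ring stands 2.6 mm higher. With the cap screwed on, its middle lies 4 mm below this point; held two centimetres clear of the mouth, about 32 mm above it.
- cap_center (a point): Middle of the jar's black ribbed screw cap on the jar's axis: 60 mm diameter, 24 mm tall, 40 g, its top 128 mm over the bench. Upper 8 mm solid, open skirt below. Right-hand thread with three lugs: turns tight (0.3 N m), rises about 2 mm as it turns anticlockwise from above, comes free after 0.8 rad (46 degrees); the next thread's stops are met at 1.7 rad. At the start its x axis is the jar's.
- weight: Bystander: brass pan weight with a knob, 32 mm in diameter, 49 mm tall, loose; origin under its centre.
- vial: Bystander: amber glass vial, 24 mm in diameter, 50 mm tall, standing loose; origin under its centre.
- pebble: Bystander: mottled green pebble, 42 mm across, 23 mm tall, loose; origin under its centre.
- tumbler: The vibratory tumbler, fixed at the left of the bench: 256 mm tall, 252 mm across its bowl, with its own black latch lever, 160 mm from its axis, on the side away from the robot. Not part of the job. Origin under its centre.
Mind the look-alikes: they are no part of the job. What is meant by the part that bears cap_center is not pink, and is the larger of those in its own colour.

How it is judged:
By the outcome, as a careful person would: the job done as asked, in the order asked, and still so for the second after the job is handed in, while the arm keeps its last pose, push and grip.
It also fails if it takes over 48 s, if anything falls off the work surface, if the arm or the gripper's body presses on something with over 40 N, if the wrist force passes 120 N, or if a joint passes its speed limit or range.

## Working session

There is one attempt and no reset: what is moved stays moved. The work goes in short steps, Python scripts to look and compute and a tool call to move; the robot and the scene stay as the last step left them, time stands still between calls to the robot, and variables do not carry over. Pictures are saved under pics/ and viewed, at most 10 in all, crops included, and the job is handed in when it is done.

Besides the shell and the picture viewer there is one more tool, called in YAML: its name, and indented under it one key for each argument. drive_tool: Moves the arm, as the interface text tells. Its arguments: {"type":"object","properties":{"motion":{"type":"array"},"grip_force":{"type":"number"}},"required":["motion"]}

```bash
mkdir -p pics
cat > h.py <<'E'
from plant import bot
import numpy as np, cv2
from scipy.spatial.transform import Rotation as R
def cal(n):
    c=bot.get_calibration(n); K=np.array([[c['fx'],0,c['cx']],[0,c['fy'],c['cy']],[0,0,1.]])
    return K,np.array(c['dist_coeffs'],float),np.array(c['rvec'],float),np.array(c['tvec'],float)
def ray(C,px):
    K,d,r,t=C; u=cv2.undistortPoints(np.array(px,float).reshape(-1,1,2),K,d).reshape(-1,2)
    Rm=cv2.Rodrigues(r)[0]; return -Rm.T@t.ravel(), np.c_[u,np.ones(len(u))]@Rm
def atz(C,px,z):
    o,v=ray(C,px); return o+v*((z-o[2])/v[:,2])[:,None]
def cloud(C,px,dep):
    o,v=ray(C,px); return o+v*np.array(dep)[:,None]
def proj(C,P):
    K,d,r,t=C; return cv2.projectPoints(np.array(P,float).reshape(-1,1,3),r,t,K,d)[0].reshape(-1,2)
def save(n,im): cv2.imwrite('pics/'+n+'.png',im[...,::-1])
E
python3 - <<'E'
from h import *
Z={'cap_center':.116,'lever_handle':.1,'lever_pivot':.1,'clamp_seat':.018,'jar_mouth':.12,'jaw':.018,'weight':0,'vial':0,'pebble':0,'tumbler':0}
ims=[]
for n in ('top','side'):
    im,d=bot.camera(n); C=cal(n); ims.append(im); np.savez(n,im=im,d=d)
    for k,z in Z.items():
        print(n,k,[(round(float(q['p']),2),np.round(q['location']).astype(int).tolist(),np.round(atz(C,q['location'],z)[0],3).tolist()) for q in bot.tip_of(n,k)[:3]])
save('a',ims[0]);save('b',ims[1])
E
```

```text
top cap_center [(0.89, [390, 318], [0.426, 0.082, 0.116]), (0.75, [451, 315], [0.43, -0.04, 0.116]), (0.69, [401, 244], [0.573, 0.055, 0.116])]
top lever_handle [(0.61, [475, 261], [0.538, -0.096, 0.1])]
top lever_pivot [(0.97, [428, 246], [0.571, -0.003, 0.1])]
top clamp_seat [(0.69, [395, 246], [0.578, 0.053, 0.018])]
top jar_mouth [(0.8, [402, 241], [0.58, 0.054, 0.12]), (0.53, [394, 245], [0.572, 0.071, 0.12])]
top jaw [(0.76, [393, 249], [0.571, 0.059, 0.018])]
top weight [(0.68, [314, 283], [0.5, 0.233, 0.0])]
top vial []
top pebble [(0.78, [386, 196], [0.691, 0.068, 0.0])]
top tumbler []
side cap_center [(0.86, [336, 292], [0.575, 0.059, 0.116]), (0.7, [246, 339], [0.423, -0.011, 0.116]), (0.65, [254, 404], [0.426, -0.12, 0.116])]
side lever_handle [(0.7, [329, 384], [0.533, -0.096, 0.1])]
side lever_pivot [(0.78, [342, 327], [0.573, -0.001, 0.1])]
side clamp_seat [(0.87, [333, 328], [0.573, 0.062, 0.018])]
side jar_mouth []
side jaw []
side weight [(0.79, [281, 272], [0.501, 0.231, 0.0])]
side vial [(0.7, [330, 264], [0.605, 0.238, 0.0])]
side pebble [(0.56, [396, 324], [0.693, 0.065, 0.0])]
side tumbler [(0.64, [250, 191], [0.458, 0.52, 0.0])]
```

View pics/a.png

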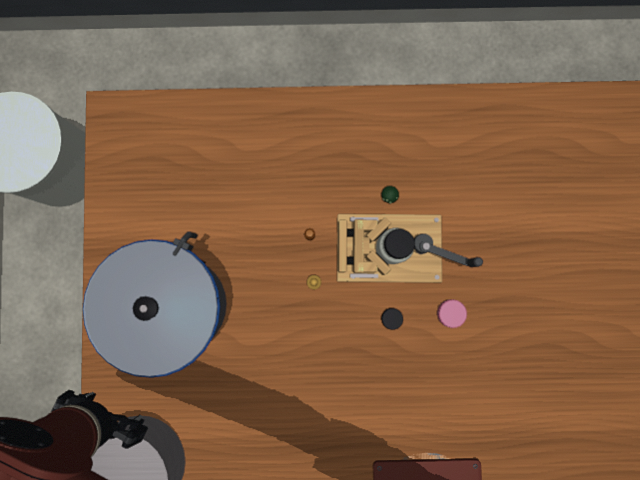

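View pics/b.png

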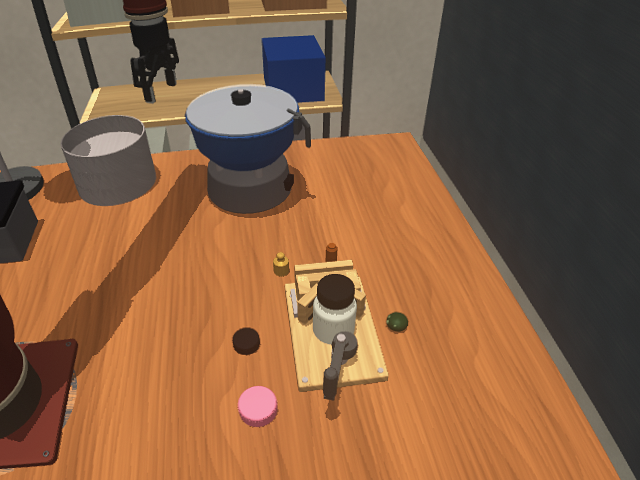

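Look-alike caps in the top picture: black on the jar (399,243), a smaller black one on the bench (392,318) and a pink one (452,314). I choose the one on the jar, and check it by depth and in a crop.

Run:
```python
from h import *
s=bot.get_state(); print(np.round(s['ee_pos'],4),np.round(R.from_quat(s['tcp_rot']).as_matrix(),3).tolist(),np.round(s['wrist_force'],2),s['opening'])
g=np.stack(np.meshgrid(np.arange(640),np.arange(480)),-1).reshape(-1,2)
for n in ('top','side'):
    f=np.load(n+'.npz'); d=f['d'].reshape(-1); C=cal(n); P=cloud(C,g,d)
    ok=(d>0)
    def sel(c,r,lo,hi,dia):
        m=ok&(np.hypot(P[:,0]-c[0],P[:,1]-c[1])<r)&(P[:,2]>lo)&(P[:,2]<hi); q=P[m].astype(np.float32)
        if len(q)<4: return print('few',len(q))
        c,rad=cv2.minEnclosingCircle(q[:,:2]); print(n,len(q),'mean',q.mean(0).round(4),'circ',np.round(c,4),round(rad,4),'z',np.percentile(q[:,2],[5,50,95]).round(4))
    print('jarcap');sel((.573,.06),.05,.121,.14,.06)
    print('benchcap');sel((.43,.08),.06,.012,.06,.06)
    print('handle');sel((.537,-.096),.03,.12,.14,.02)
    print('pivot');sel((.572,-.003),.022,.06,.2,.02)
    m=ok&(abs(P[:,2]-.018)<.006)&(np.hypot(P[:,0]-.573,P[:,1]-.06)<.22); q=P[m].astype(np.float32)
    print('board',cv2.minAreaRect(q[:,:2]))
im=np.load('top.npz')['im'];i2=np.load('side.npz')['im']
save('c',np.hstack([cv2.resize(im[180:340,330:500],(400,376)),cv2.resize(i2[250:430,220:411],(400,376))]))
```

```text
[0.2838 0.5847 0.2533] [[-0.9, 0.437, -0.0], [0.437, 0.9, -0.0], [0.0, -0.0, -1.0]] [ 0.21  0.5  -0.86] 0.08551741891382567
jarcapTraceback (most recent call last):
  File "<stdin>", line 11, in <module>
  File "<stdin>", line 10, in sel
cv2.error: OpenCV(4.12.0) /io/opencv/modules/imgproc/src/shapedescr.cpp:201: error: (-215:Assertion failed) count >= 0 && (depth == CV_32F || depth == CV_32S) in function 'minEnclosingCircle'
```

Run:
```python
from h import *
g=np.stack(np.meshgrid(np.arange(640),np.arange(480)),-1).reshape(-1,2)
for n in ('top','side'):
    f=np.load(n+'.npz'); d=f['d'].reshape(-1); C=cal(n); P=cloud(C,g,d)
    ok=(d>0)
    def sel(c,r,lo,hi):
        m=ok&(np.hypot(P[:,0]-c[0],P[:,1]-c[1])<r)&(P[:,2]>lo)&(P[:,2]<hi); q=P[m].astype(np.float32)
        if len(q)<4: return print('few',len(q))
        c,rad=cv2.minEnclosingCircle(np.ascontiguousarray(q[:,:2])); print(n,len(q),'mean',q.mean(0).round(4),'circ',np.round(c,4),round(rad,4),'z',np.percentile(q[:,2],[5,50,95]).round(4))
    print('jarcap');sel((.573,.06),.05,.121,.14)
    print('benchcap');sel((.43,.08),.06,.012,.06)
    print('handle');sel((.537,-.096),.03,.12,.14)
    print('pivot');sel((.572,-.003),.022,.06,.2)
    m=ok&(abs(P[:,2]-.018)<.006)&(np.hypot(P[:,0]-.573,P[:,1]-.06)<.22); q=P[m].astype(np.float32)
    print('board',cv2.minAreaRect(np.ascontiguousarray(q[:,:2])))
im=np.load('top.npz')['im'];i2=np.load('side.npz')['im']
save('c',np.hstack([cv2.resize(im[180:340,330:500],(400,376)),cv2.resize(i2[250:430,220:411],(400,376))]))
```

```text
jarcap
top 722 mean [0.5758 0.0615 0.127 ] circ [0.5761 0.061 ] 0.0308 z [0.1237 0.1269 0.1304]
benchcap
top 370 mean [0.4207 0.066  0.0173] circ [0.4211 0.0658] 0.024 z [0.0137 0.0174 0.0211]
handle
top 80 mean [ 0.5362 -0.0934  0.1274] circ [ 0.5356 -0.0941] 0.0102 z [0.1226 0.1276 0.1311]
pivot
top 214 mean [ 0.574  -0.0031  0.0677] circ [ 0.5729 -0.0033] 0.0216 z [0.0608 0.0679 0.0757]
board ((0.5354673266410828, 0.038934797048568726), (0.3520561456680298, 0.26933062076568604), 35.23002624511719)
jarcap
side 889 mean [0.5729 0.0572 0.1269] circ [0.5733 0.0602] 0.0312 z [0.1231 0.1272 0.1288]
benchcap
side 499 mean [0.4186 0.0632 0.0175] circ [0.4199 0.0653] 0.0252 z [0.0141 0.0177 0.0197]
handle
side 162 mean [ 0.5339 -0.0975  0.1268] circ [ 0.5345 -0.096 ] 0.0101 z [0.1211 0.1274 0.1301]
pivot
side 336 mean [ 0.5745 -0.0064  0.0677] circ [ 0.5722 -0.0028] 0.0218 z [0.0606 0.069  0.076 ]
board ((0.533659815788269, 0.08581811934709549), (0.33480459451675415, 0.3111517131328583), 12.636738777160645)
```

View pics/c.png

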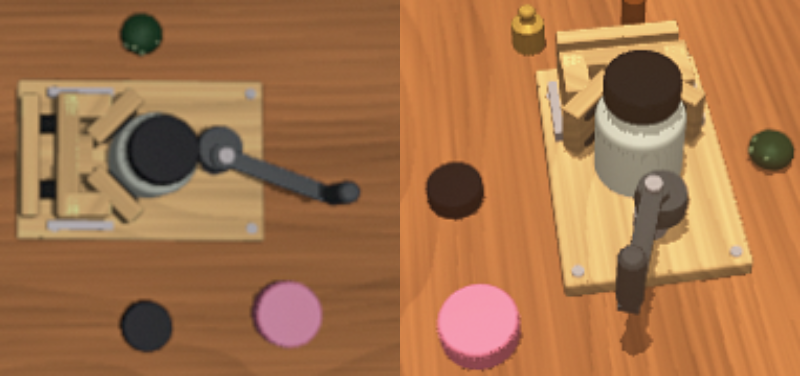

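The crop confirms it: the jar's cap has a radius of 30 mm against 24 mm for the bench one. The lever handle's top is at about (0.535,-0.095). I'll raise the arm first and then cross.

drive_tool:
  motion:
    - {"tz": -4}
    - {"tz": -8}
    - {"tz": -10, "wz": 7}
    - {"tx": -3, "ty": -3, "tz": -10, "wz": 14}
    - {"tx": -6, "ty": -6, "tz": -10, "wz": 21}

```text
invalid input
```

```bash
cat >> h.py <<'E'
def go(p,yaw):
    """tool shift (cm) and turn (deg) to TCP at p, pointing down, tool y at yaw degrees"""
    s=bot.get_state(); M=R.from_quat(s['tcp_rot']); a=np.radians(yaw)
    y=np.array([np.cos(a),np.sin(a),0]); z=np.array([0,0,-1.]); T=R.from_matrix(np.c_[np.cross(y,z),y,z])
    print('t',round(s['t'],2),'pos',np.round(s['ee_pos'],4),'F',np.round(s['wrist_force'],1),'M',np.round(s['torque'],2),'op',round(s['opening'],4),'grip',s['grip_force'],'yaw',np.degrees(np.arctan2(*M.as_matrix()[1::-1,1])).round(1))
    print('t',np.round(M.inv().apply(np.array(p)-s['ee_pos'])*100,2),'w',np.degrees((M.inv()*T).as_rotvec()).round(1))
E
python3 -c "
from h import *
go((.535,-.0955,.253),-22.5)"
```

```text
t 1.1 pos [0.2838 0.5847 0.2533] F [ 0.2  0.5 -0.9] M [ 0.04 -0.02  0.  ] op 0.0855 grip 0.0 yaw 64.1
t [-5.230e+01 -5.023e+01  3.000e-02] w [-0.   0.  86.6]
```

drive_tool:
  motion:
    - {"tx": 0, "ty": 0, "tz": -4, "wx": 0, "wy": 0, "wz": 0, "fingers": 8}
    - {"tx": 0, "ty": 0, "tz": -8, "wx": 0, "wy": 0, "wz": 0, "fingers": 7}
    - {"tx": 0, "ty": 0, "tz": -10, "wx": 0, "wy": 0, "wz": 7, "fingers": 6}
    - {"tx": -3, "ty": -3, "tz": -10, "wx": 0, "wy": 0, "wz": 14, "fingers": 5}
    - {"tx": -6, "ty": -6, "tz": -10, "wx": 0, "wy": 0, "wz": 21, "fingers": 5}
  grip_force: 20

```text
t: 1.52
ee_pos: [0.3101, 0.5073, 0.3542]
tcp_rot: [0.399, 0.917, 0.001, -0.0]
wrist_force: [1.4, -0.7, 0.0]
opening: 0.0499
grip_force: 0.0
```

```bash
python3 -c "
from h import *
go((.535,-.0955,.253),-22.5)"
```

```text
t 1.52 pos [0.3101 0.5073 0.3542] F [ 1.4 -0.7  0. ] M [-0.03 -0.11 -0.08] op 0.0499 grip 0.0 yaw 43.0
t [-59.43 -24.69   9.99] w [ 0.1 -0.1 65.5]
```

drive_tool:
  motion:
    - {"tx": -3.8, "ty": -1.6, "tz": 0, "wx": 0, "wy": 0, "wz": 7, "fingers": 5}
    - {"tx": -7.6, "ty": -3.2, "tz": 0, "wx": 0, "wy": 0, "wz": 14, "fingers": 5}
    - {"tx": -11.4, "ty": -4.8, "tz": 0, "wx": 0, "wy": 0, "wz": 21, "fingers": 5}
    - {"tx": -15.2, "ty": -6.4, "tz": 0, "wx": 0, "wy": 0, "wz": 28, "fingers": 5}
    - {"tx": -19, "ty": -8, "tz": 0, "wx": 0, "wy": 0, "wz": 35, "fingers": 5}

```text
t: 1.93
ee_pos: [0.3828, 0.3106, 0.3535]
tcp_rot: [0.658, 0.753, 0.0, -0.0]
wrist_force: [2.2, -0.1, -0.2]
opening: 0.0497
grip_force: 0.0
```

```bash
python3 -c "
from h import *
go((.535,-.0955,.253),-22.5)"
```

```text
t 1.93 pos [0.3828 0.3106 0.3535] F [ 2.2 -0.1 -0.2] M [ 0.01 -0.05  0.07] op 0.0497 grip 0.0 yaw 7.8
t [-42.3    9.59  10.02] w [ 0.  -0.  30.3]
```

drive_tool:
  motion:
    - {"tx": -4, "ty": 0.9, "tz": 0, "wx": 0, "wy": 0, "wz": 6, "fingers": 5}
    - {"tx": -8, "ty": 1.8, "tz": 0, "wx": 0, "wy": 0, "wz": 12, "fingers": 5}
    - {"tx": -12, "ty": 2.7, "tz": 0, "wx": 0, "wy": 0, "wz": 18, "fingers": 5}
    - {"tx": -16, "ty": 3.6, "tz": 0, "wx": 0, "wy": 0, "wz": 24, "fingers": 5}
    - {"tx": -20, "ty": 4.5, "tz": 0, "wx": 0, "wy": 0, "wz": 30, "fingers": 5}

```text
t: 2.35
ee_pos: [0.4555, 0.1189, 0.3537]
tcp_rot: [0.83, 0.558, 0.0, -0.0]
wrist_force: [0.6, 0.8, -0.6]
opening: 0.0502
grip_force: 0.0
```

```bash
python3 -c "
from h import *
go((.535,-.0955,.253),-22.5)"
```

```text
t 2.35 pos [0.4555 0.1189 0.3537] F [ 0.6  0.8 -0.6] M [ 0.06 -0.06  0.01] op 0.0502 grip 0.0 yaw -22.2
t [-16.86  15.45  10.05] w [ 0.  -0.1  0.3]
```

drive_tool:
  motion:
    - {"tx": -3, "ty": 2.7, "tz": 0, "wx": 0, "wy": 0, "wz": 0, "fingers": 5}
    - {"tx": -6, "ty": 5.4, "tz": 0, "wx": 0, "wy": 0, "wz": 0, "fingers": 5}
    - {"tx": -9, "ty": 8.1, "tz": 0, "wx": 0, "wy": 0, "wz": 0, "fingers": 5}
    - {"tx": -12, "ty": 10.8, "tz": 0.5, "wx": 0, "wy": 0, "wz": 0, "fingers": 5}
    - {"tx": -14.8, "ty": 13.5, "tz": 1.5, "wx": 0, "wy": 0, "wz": 0, "fingers": 5}

```text
t: 2.77
ee_pos: [0.526, -0.0692, 0.3397]
tcp_rot: [0.829, 0.56, 0.002, 0.001]
wrist_force: [0.6, 0.9, -0.8]
opening: 0.05
grip_force: 0.0
```

drive_tool:
  motion:
    - {"tx": -1, "ty": 1, "tz": 2, "wx": 0, "wy": 0, "wz": 0, "fingers": 5}
    - {"tx": -2, "ty": 2, "tz": 5, "wx": 0, "wy": 0, "wz": 0, "fingers": 5}
    - {"tx": -2, "ty": 2, "tz": 8, "wx": 0, "wy": 0, "wz": 0, "fingers": 5}
    - {"tx": -2, "ty": 2, "tz": 8.5, "wx": 0, "wy": 0, "wz": 0, "fingers": 5}
    - {"tx": -2, "ty": 2, "tz": 8.5, "wx": 0, "wy": 0, "wz": 0, "fingers": 5}

```text
t: 3.18
ee_pos: [0.5354, -0.0923, 0.252]
tcp_rot: [0.829, 0.56, -0.002, -0.001]
wrist_force: [-0.6, -1.0, 0.7]
opening: 0.05
grip_force: 0.0
```

Run:
```python
from h import *
im,d=bot.camera('wrist'); C=cal('wrist')
for k,z in (('lever_handle',.1),('lever_pivot',.1),('cap_center',.116)):
    print(k,[(round(float(q['p']),2),np.round(q['location']).tolist(),np.round(atz(C,q['location'],z)[0],4).tolist()) for q in bot.tip_of('wrist',k)[:3]])
g=np.stack(np.meshgrid(np.arange(640),np.arange(480)),-1).reshape(-1,2)
dd=d.reshape(-1);P=cloud(C,g,dd)
for c,r in (((.535,-.0955),.03),((.575,.061),.05)):
    m=(dd>0)&(np.hypot(P[:,0]-c[0],P[:,1]-c[1])<r)&(P[:,2]>.12)&(P[:,2]<.14);q=np.ascontiguousarray(P[m,:2].astype(np.float32))
    print(len(q), len(q)>5 and (cv2.minEnclosingCircle(q),P[m].mean(0)))
save('w1',im)
go((.535,-.0955,.253),-22.5)
```

```text
lever_handle [(0.82, [317.0, 235.0], [0.5364, -0.0956, 0.1])]
lever_pivot [(0.58, [315.0, 76.0], [0.5745, 0.0021, 0.1]), (0.3, [313.0, 230.0], [0.5356, -0.0914, 0.1])]
cap_center [(0.7, [193.0, 219.0], [0.4667, -0.0514, 0.116])]
779 (((0.5364599823951721, -0.0927198976278305), 0.009979636408388615), array([ 0.53692864, -0.09153444,  0.12910113]))
1569 (((0.5690310001373291, 0.046848662197589874), 0.02507132850587368), array([0.56679627, 0.03993545, 0.12814958]))
t 3.38 pos [ 0.5374 -0.0923  0.2553] F [-0.3  0.3 -0. ] M [-0.01  0.04 -0.02] op 0.0497 grip 0.0 yaw -21.8
t [-0.39 -0.1   0.23] w [ 0.1 -0.1  0.7]
```

View pics/w1.png

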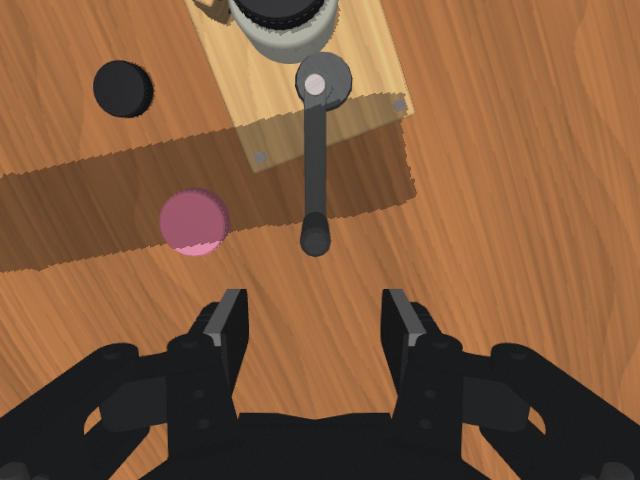

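The wrist picture shows the handle top at (315,240), midway between the fingers, and the pivot at (316,83) straight above it. I'll descend on the handle.

drive_tool:
  motion:
    - {"tx": -0.2, "ty": 0, "tz": 4, "wx": 0, "wy": 0, "wz": 0, "fingers": 5}
    - {"tx": -0.2, "ty": 0, "tz": 8, "wx": 0, "wy": 0, "wz": 0, "fingers": 5}
    - {"tx": -0.2, "ty": 0, "tz": 12, "wx": 0, "wy": 0, "wz": 0, "fingers": 5}
    - {"tx": -0.2, "ty": 0, "tz": 14.6, "wx": 0, "wy": 0, "wz": 0, "fingers": 5}
    - {"tx": -0.2, "ty": 0, "tz": 14.6, "wx": 0, "wy": 0, "wz": 0, "fingers": 3}

```text
t: 3.8
ee_pos: [0.5335, -0.0935, 0.1038]
tcp_rot: [0.828, 0.56, -0.003, -0.002]
wrist_force: [-0.7, 1.7, -0.0]
opening: 0.0393
grip_force: 0.0
```

drive_tool:
  motion:
    - {"tx": 0, "ty": 0, "tz": 0, "wx": 0, "wy": 0, "wz": 0, "fingers": 1.5}
    - {"tx": 0, "ty": 0, "tz": 0, "wx": 0, "wy": 0, "wz": 0, "fingers": 1.5}
    - {"tx": 0, "ty": 0, "tz": 0, "wx": 0, "wy": 0, "wz": 0, "fingers": 1.5}
    - {"tx": 0, "ty": 0, "tz": 0, "wx": 0, "wy": 0, "wz": 0, "fingers": 1.5}
    - {"tx": 0, "ty": 0, "tz": 0, "wx": 0, "wy": 0, "wz": 0, "fingers": 1.5}
  grip_force: 25

```text
t: 4.22
ee_pos: [0.537, -0.0946, 0.1093]
tcp_rot: [0.828, 0.56, 0.001, 0.001]
wrist_force: [-1.2, 0.4, 7.6]
opening: 0.0196
grip_force: 27.1
```

Run:
```python
from h import *
go((.535,-.0955,.106),-22.5)
s=bot.get_state();p0=s['ee_pos'];M=R.from_quat(s['tcp_rot']).as_matrix()
piv=np.array([.5735,-.0025]);v=p0[:2]-piv;a0=np.degrees(np.arctan2(v[1],v[0]));r=np.hypot(*v);print('r',r,'a0',a0)
for a in list(np.arange(a0+7,-30,7))+[-27,-25]:
    q=piv+.1*np.array([np.cos(np.radians(a)),np.sin(np.radians(a))]);print(round(a,1),'turn',round(a0-a,1),np.round(M.T@np.r_[q-p0[:2],0]*100,2)[:2])
```

```text
t 4.22 pos [ 0.537  -0.0946  0.1093] F [-1.2  0.4  7.6] M [ 0.   0.4 -0. ] op 0.0196 grip 27.13944892399013 yaw -21.9
t [-0.16 -0.15  0.33] w [ 0.2 -0.1  0.6]
r 0.09910261560678385 a0 -111.60751985330462
-104.6 turn -7.0 [-0.01  1.22]
-97.6 turn -14.0 [0.22 2.42]
-90.6 turn -21.0 [0.59 3.58]
-83.6 turn -28.0 [1.1  4.69]
-76.6 turn -35.0 [1.75 5.73]
-69.6 turn -42.0 [2.51 6.68]
-62.6 turn -49.0 [3.39 7.53]
-55.6 turn -56.0 [4.36 8.27]
-48.6 turn -63.0 [5.41 8.88]
-41.6 turn -70.0 [6.54 9.37]
-34.6 turn -77.0 [7.71 9.71]
-27 turn -84.6 [9.02 9.91]
-25 turn -86.6 [9.37 9.94]
```

drive_tool:
  motion:
    - {"tx": 0.0, "ty": 0.87, "tz": 0, "wx": 0, "wy": 0, "wz": -5, "fingers": 1.5}
    - {"tx": 0.1, "ty": 1.74, "tz": 0, "wx": 0, "wy": 0, "wz": -10, "fingers": 1.5}
    - {"tx": 0.28, "ty": 2.59, "tz": 0, "wx": 0, "wy": 0, "wz": -15, "fingers": 1.5}
    - {"tx": 0.54, "ty": 3.42, "tz": 0, "wx": 0, "wy": 0, "wz": -20, "fingers": 1.5}
    - {"tx": 0.87, "ty": 4.23, "tz": 0, "wx": 0, "wy": 0, "wz": -25, "fingers": 1.5}

```text
t: 4.63
ee_pos: [0.58, -0.1006, 0.1093]
tcp_rot: [0.686, 0.728, 0.002, 0.0]
wrist_force: [-2.6, 7.9, 9.5]
opening: 0.0193
grip_force: 27.4
```

drive_tool:
  motion:
    - {"tx": 0.04, "ty": 0.87, "tz": 0, "wx": 0, "wy": 0, "wz": -5, "fingers": 1.5}
    - {"tx": 0.15, "ty": 1.74, "tz": 0, "wx": 0, "wy": 0, "wz": -10, "fingers": 1.5}
    - {"tx": 0.34, "ty": 2.59, "tz": 0, "wx": 0, "wy": 0, "wz": -15, "fingers": 1.5}
    - {"tx": 0.6, "ty": 3.42, "tz": 0, "wx": 0, "wy": 0, "wz": -20, "fingers": 1.5}
    - {"tx": 0.94, "ty": 4.23, "tz": 0, "wx": 0, "wy": 0, "wz": -25, "fingers": 1.5}

```text
t: 5.05
ee_pos: [0.6208, -0.0879, 0.1092]
tcp_rot: [0.512, 0.859, 0.002, -0.001]
wrist_force: [-7.3, 9.0, 12.5]
opening: 0.019
grip_force: 27.6
```

```bash
cat > lev.py <<'E'
from h import *
s=bot.get_state();p0=s['ee_pos'];M=R.from_quat(s['tcp_rot']).as_matrix()
piv=np.array([.5735,-.0025]);v=p0[:2]-piv;a0=np.degrees(np.arctan2(v[1],v[0]));r=np.hypot(*v);print('r',r,'a0',a0)
go(p0,a0+90)
for d in (5,10,15,20,25,30,35):
    a=a0+d
    q=piv+.1*np.array([np.cos(np.radians(a)),np.sin(np.radians(a))]);print(round(a,1),np.round(M.T@np.r_[q-p0[:2],0]*100,2)[:2])
E
python3 lev.py
```

```text
r 0.09764770764201965 a0 -61.02235656783735
t 5.05 pos [ 0.6208 -0.0879  0.1092] F [-7.3  9.  12.5] M [ 1.71  1.75 -0.01] op 0.019 grip 27.600492846686393 yaw 28.5
t [0. 0. 0.] w [ 0.1 -0.2 -0.5]
-56.0 [-0.19  0.87]
-51.0 [-0.07  1.74]
-46.0 [0.13 2.59]
-41.0 [0.4  3.42]
-36.0 [0.74 4.22]
-31.0 [1.15 4.99]
-26.0 [1.63 5.72]
```

drive_tool:
  motion:
    - {"tx": 0.14, "ty": 0.87, "tz": -0.1, "wx": 0, "wy": 0, "wz": -5, "fingers": 1.5}
    - {"tx": 0.3, "ty": 1.74, "tz": -0.1, "wx": 0, "wy": 0, "wz": -10, "fingers": 1.5}
    - {"tx": 0.49, "ty": 2.59, "tz": -0.1, "wx": 0, "wy": 0, "wz": -15, "fingers": 1.5}
    - {"tx": 0.75, "ty": 3.42, "tz": -0.1, "wx": 0, "wy": 0, "wz": -20, "fingers": 1.5}
    - {"tx": 1.09, "ty": 4.23, "tz": -0.1, "wx": 0, "wy": 0, "wz": -25, "fingers": 1.5}

```text
t: 5.47
ee_pos: [0.6521, -0.0596, 0.1093]
tcp_rot: [0.314, 0.949, 0.001, -0.001]
wrist_force: [-7.8, 3.5, 5.5]
opening: 0.019
grip_force: 26.8
```

```bash
python3 lev.py
```

```text
r 0.0971673338089175 a0 -36.024040885524954
t 5.47 pos [ 0.6521 -0.0596  0.1093] F [-7.8  3.5  5.5] M [ 0.64  1.57 -0.22] op 0.019 grip 26.80695779621601 yaw 53.4
t [0. 0. 0.] w [ 0.  -0.1 -0.6]
-31.0 [-0.24  0.87]
-26.0 [-0.11  1.74]
-21.0 [0.08 2.59]
-16.0 [0.36 3.42]
-11.0 [0.7  4.22]
-6.0 [1.11 4.99]
-1.0 [1.59 5.72]
```

drive_tool:
  motion:
    - {"tx": 0.05, "ty": 0.5, "tz": 0, "wx": 0, "wy": 0, "wz": -3, "fingers": 1.5}
    - {"tx": 0.12, "ty": 1.0, "tz": 0, "wx": 0, "wy": 0, "wz": -6, "fingers": 1.5}
    - {"tx": 0.2, "ty": 1.4, "tz": 0, "wx": 0, "wy": 0, "wz": -8, "fingers": 1.5}
    - {"tx": 0.25, "ty": 1.8, "tz": 0, "wx": 0, "wy": 0, "wz": -10, "fingers": 1.5}
    - {"tx": 0.25, "ty": 1.8, "tz": 0, "wx": 0, "wy": 0, "wz": -10, "fingers": 1.5}

```text
t: 5.88
ee_pos: [0.6571, -0.0508, 0.1091]
tcp_rot: [0.234, 0.972, -0.003, -0.003]
wrist_force: [-22.5, -10.9, 13.3]
opening: 0.0191
grip_force: 30.4
```

```bash
python3 lev.py
```

```text
r 0.09653967477490313 a0 -29.9897295663042
t 5.88 pos [ 0.6571 -0.0508  0.1091] F [-22.5 -10.9  13.3] M [-2.25  4.21 -0.35] op 0.0191 grip 30.44238656759262 yaw 62.9
t [0. 0. 0.] w [-0.5 -0.3  2.9]
-25.0 [-0.35  0.85]
-20.0 [-0.28  1.72]
-15.0 [-0.14  2.58]
-10.0 [0.08 3.43]
-5.0 [0.37 4.25]
0.0 [0.74 5.04]
5.0 [1.17 5.8 ]
```

drive_tool:
  motion:
    - {"tx": 0, "ty": -0.2, "tz": 0, "wx": 0, "wy": 0, "wz": 0, "fingers": 5}
    - {"tx": 0, "ty": -0.4, "tz": 0, "wx": 0, "wy": 0, "wz": 2, "fingers": 5}
    - {"tx": 0, "ty": -0.6, "tz": 0, "wx": 0, "wy": 0, "wz": 2, "fingers": 5}
    - {"tx": 0, "ty": -0.6, "tz": -2, "wx": 0, "wy": 0, "wz": 2, "fingers": 5}
    - {"tx": 0, "ty": -0.6, "tz": -6, "wx": 0, "wy": 0, "wz": 2, "fingers": 5}

```text
t: 6.3
ee_pos: [0.6557, -0.05, 0.1647]
tcp_rot: [0.249, 0.969, -0.001, -0.004]
wrist_force: [0.4, 0.2, 0.4]
opening: 0.0498
grip_force: 0.0
```

drive_tool:
  motion:
    - {"tx": 0, "ty": 0, "tz": -4, "wx": 0, "wy": 0, "wz": 6, "fingers": 5}
    - {"tx": 0, "ty": 0, "tz": -7, "wx": 0, "wy": 0, "wz": 12, "fingers": 6}
    - {"tx": 0, "ty": 0, "tz": -9, "wx": 0, "wy": 0, "wz": 18, "fingers": 7}
    - {"tx": 0, "ty": 0, "tz": -9, "wx": 0, "wy": 0, "wz": 24, "fingers": 8}
    - {"tx": 0, "ty": 0, "tz": -9, "wx": 0, "wy": 0, "wz": 24, "fingers": 8.5}

```text
t: 6.72
ee_pos: [0.6592, -0.0504, 0.2608]
tcp_rot: [0.447, 0.895, 0.001, 0.002]
wrist_force: [-0.6, -0.6, -1.0]
opening: 0.0849
grip_force: 0.0
```

```bash
cat > look.py <<'E'
from h import *
import sys
g=np.stack(np.meshgrid(np.arange(640),np.arange(480)),-1).reshape(-1,2)
for n in sys.argv[1:]:
    im,d=bot.camera(n); C=cal(n); dd=d.reshape(-1);P=cloud(C,g,dd)
    np.savez('L'+n,im=im,d=d)
    for k,z in (('lever_handle',.1),('lever_pivot',.1),('cap_center',.116)):
        print(n,k,[(round(float(q['p']),2),np.round(q['location']).tolist(),np.round(atz(C,q['location'],z)[0],4).tolist()) for q in bot.tip_of(n,k)[:2]])
    for c,r in (((.66,-.05),.03),((.575,.064),.05)):
        m=(dd>0)&(np.hypot(P[:,0]-c[0],P[:,1]-c[1])<r)&(P[:,2]>.12)&(P[:,2]<.14);q=np.ascontiguousarray(P[m,:2].astype(np.float32))
        print(n,len(q), len(q)>5 and (np.round(np.r_[cv2.minEnclosingCircle(q)[0],cv2.minEnclosingCircle(q)[1]],4),P[m].mean(0).round(4)))
E
python3 look.py wrist top side; python3 -c "
from h import *
go((.575,.064,.2),20)
save('t2',np.vstack([cv2.resize(np.load('Ltop.npz')['im'][180:320,330:520],None,fx=2,fy=2),cv2.resize(np.load('Lside.npz')['im'][250:420,240:430],None,fx=2,fy=2)[:300]]))"
```

```text
wrist lever_handle [(0.76, [311.0, 227.0], [0.6577, -0.0503, 0.1])]
wrist lever_pivot [(0.95, [254.0, 90.0], [0.5716, 0.0006, 0.1]), (0.39, [314.0, 226.0], [0.6585, -0.0484, 0.1])]
wrist cap_center [(0.61, [92.0, 60.0], [0.4815, -0.0444, 0.116])]
wrist 705 (array([ 0.6572, -0.0496,  0.01  ]), array([ 0.6568, -0.0488,  0.1262]))
wrist 4012 (array([0.5728, 0.0634, 0.0305]), array([0.5808, 0.0532, 0.1259]))
top lever_handle [(0.92, [451.0, 200.0], [0.6637, -0.0533, 0.1]), (0.51, [431.0, 244.0], [0.5732, -0.0073, 0.1])]
top lever_pivot [(0.73, [428.0, 249.0], [0.5635, -0.0026, 0.1]), (0.3, [391.0, 248.0], [0.5684, 0.0735, 0.1])]
top cap_center [(0.96, [399.0, 244.0], [0.574, 0.0593, 0.116]), (0.75, [450.0, 312.0], [0.4357, -0.037, 0.116])]
top 80 (array([ 0.6601, -0.0509,  0.0101]), array([ 0.6595, -0.0506,  0.1273]))
top 722 (array([0.5752, 0.0644, 0.0306]), array([0.5748, 0.0646, 0.1271]))
side lever_handle [(0.67, [404.0, 347.0], [0.6572, -0.0536, 0.1])]
side lever_pivot [(0.66, [340.0, 326.0], [0.57, 0.0006, 0.1]), (0.64, [334.0, 326.0], [0.5594, 0.0028, 0.1])]
side cap_center [(0.93, [255.0, 406.0], [0.4269, -0.1222, 0.116]), (0.91, [244.0, 341.0], [0.42, -0.0153, 0.116])]
side 142 (array([ 0.6572, -0.0517,  0.0106]), array([ 0.6561, -0.0543,  0.1268]))
side 892 (array([0.5726, 0.0625, 0.031 ]), array([0.5718, 0.0601, 0.1268]))
t 7.32 pos [ 0.6582 -0.0505  0.2582] F [-0.8 -0.2  0.8] M [ 0.07  0.03 -0.01] op 0.0849 grip 0.0 yaw 37.1
t [14.15  0.28  5.82] w [-0.  -0.  17.1]
```

View pics/t2.png

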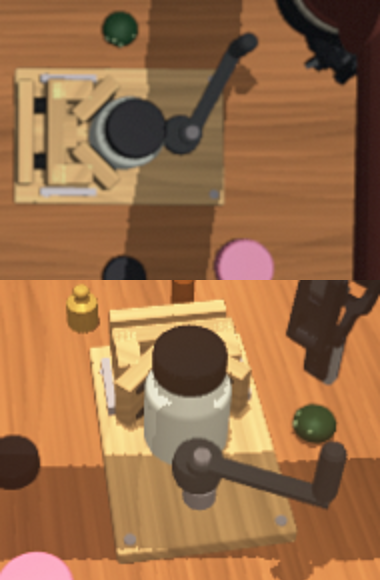

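The lever is home: the handle is at (0.658,-0.051), and the cap has shifted 3 mm toward the jaw. Next I'll go over the cap.

drive_tool:
  motion:
    - {"tx": 3, "ty": 0.1, "tz": 0, "wx": 0, "wy": 0, "wz": 0, "fingers": 8.5}
    - {"tx": 6.5, "ty": 0.2, "tz": 0, "wx": 0, "wy": 0, "wz": 4, "fingers": 8.5}
    - {"tx": 10, "ty": 0.2, "tz": 0, "wx": 0, "wy": 0, "wz": 9, "fingers": 8.5}
    - {"tx": 13, "ty": 0.2, "tz": 0, "wx": 0, "wy": 0, "wz": 14, "fingers": 8.5}
    - {"tx": 14.2, "ty": 0.2, "tz": 0, "wx": 0, "wy": 0, "wz": 17, "fingers": 8.5}

```text
t: 7.73
ee_pos: [0.572, 0.0682, 0.2583]
tcp_rot: [0.573, 0.82, 0.001, -0.001]
wrist_force: [0.4, -0.1, -0.2]
opening: 0.0846
grip_force: 0.0
```

```bash
python3 look.py wrist; python3 -c "
from h import *
go((.5735,.0634,.2),20)
save('w3',np.load('Lwrist.npz')['im'])"
```

```text
wrist lever_handle [(0.96, [364.0, 398.0], [0.6584, -0.0484, 0.1])]
wrist lever_pivot [(0.82, [279.0, 310.0], [0.5689, 0.0021, 0.1])]
wrist cap_center [(0.97, [127.0, 280.0], [0.4602, -0.0066, 0.116]), (0.61, [154.0, 152.0], [0.4568, 0.0858, 0.116])]
wrist 155 (array([ 0.6561, -0.0452,  0.0092]), array([ 0.6548, -0.0414,  0.1234]))
wrist 6668 (array([0.5733, 0.0669, 0.0307]), array([0.5728, 0.0682, 0.1274]))
t 7.93 pos [0.5744 0.0637 0.2586] F [-0.2 -0.1  0.3] M [-0.05  0.02  0.01] op 0.0849 grip 0.0 yaw 20.2
t [ 0.01 -0.1   5.86] w [0.  0.  0.2]
```

View pics/w3.png

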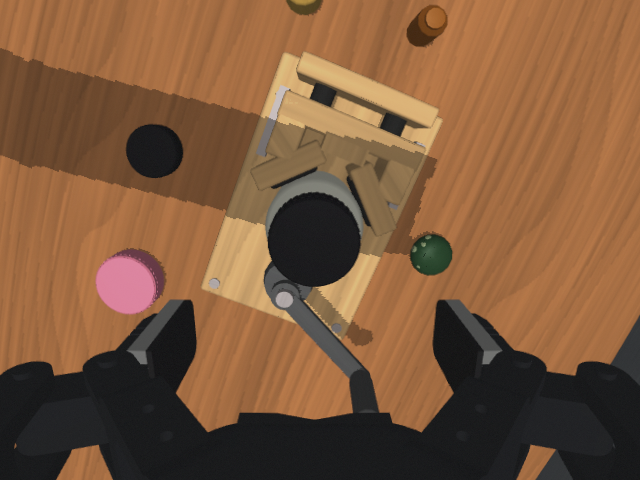

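The cap is at (314,240), midway between the fingers. The arm was still settling, so I'll measure once more at rest.

```bash
python3 look.py wrist|tail -1; python3 -c "
from h import *
go((.5735,.0634,.12),20)"
```

```text
wrist 6761 (array([0.5736, 0.0654, 0.0307]), array([0.5733, 0.0665, 0.1272]))
t 8.13 pos [0.5746 0.0626 0.2582] F [0.7 0.5 0.8] M [ 0.   -0.    0.02] op 0.085 grip 0.0 yaw 20.0
t [ 0.12 -0.08 13.82] w [-0.  0.  0.]
```

drive_tool:
  motion:
    - {"tx": 0.17, "ty": 0, "tz": 4, "wx": 0, "wy": 0, "wz": 0, "fingers": 8.5}
    - {"tx": 0.17, "ty": 0, "tz": 8, "wx": 0, "wy": 0, "wz": 0, "fingers": 8.5}
    - {"tx": 0.17, "ty": 0, "tz": 11, "wx": 0, "wy": 0, "wz": 0, "fingers": 8.5}
    - {"tx": 0.17, "ty": 0, "tz": 13, "wx": 0, "wy": 0, "wz": 0, "fingers": 8.5}
    - {"tx": 0.17, "ty": 0, "tz": 14, "wx": 0, "wy": 0, "wz": 0, "fingers": 8.5}

```text
t: 8.55
ee_pos: [0.5721, 0.0644, 0.1151]
tcp_rot: [0.573, 0.819, -0.002, -0.001]
wrist_force: [0.7, 1.2, 0.1]
opening: 0.0852
grip_force: 0.0
```

drive_tool:
  motion:
    - {"tx": 0, "ty": 0, "tz": 0, "wx": 0, "wy": 0, "wz": 0, "fingers": 7.5}
    - {"tx": 0, "ty": 0, "tz": 0, "wx": 0, "wy": 0, "wz": 0, "fingers": 6.8}
    - {"tx": 0, "ty": 0, "tz": 0, "wx": 0, "wy": 0, "wz": 0, "fingers": 6.4}
    - {"tx": 0, "ty": 0, "tz": 0, "wx": 0, "wy": 0, "wz": 0, "fingers": 6.2}
    - {"tx": 0, "ty": 0, "tz": 0, "wx": 0, "wy": 0, "wz": 0, "fingers": 6}
  grip_force: 20

```text
t: 8.97
ee_pos: [0.5739, 0.0652, 0.1198]
tcp_rot: [0.573, 0.82, 0.0, 0.0]
wrist_force: [-2.5, -1.7, 5.3]
opening: 0.0605
grip_force: 4.3
```

```bash
python3 -c "
from h import *
go((.574,.0642,.117),20)"
```

```text
t 8.97 pos [0.5739 0.0652 0.1198] F [-2.5 -1.7  5.3] M [-0.46  0.75  0.02] op 0.0605 grip 4.262330353958532 yaw 20.1
t [-0.09 -0.02  0.28] w [0.1 0.  0.1]
```

drive_tool:
  motion:
    - {"tx": 0, "ty": 0, "tz": 0, "wx": 0, "wy": 0, "wz": 0, "fingers": 5}
    - {"tx": 0, "ty": 0, "tz": 0, "wx": 0, "wy": 0, "wz": 0, "fingers": 5}
    - {"tx": 0, "ty": 0, "tz": 0, "wx": 0, "wy": 0, "wz": 0, "fingers": 5}
    - {"tx": 0, "ty": 0, "tz": 0, "wx": 0, "wy": 0, "wz": 0, "fingers": 5}
    - {"tx": 0, "ty": 0, "tz": 0, "wx": 0, "wy": 0, "wz": 0, "fingers": 5}
  grip_force: 50

```text
t: 9.38
ee_pos: [0.574, 0.0652, 0.12]
tcp_rot: [0.573, 0.82, 0.001, 0.0]
wrist_force: [-4.4, -1.8, 8.6]
opening: 0.0589
grip_force: 51.5
```

```bash
python3 -c "
from h import *
go((.574,.0642,.117),20)"
```

```text
t 9.38 pos [0.574  0.0652 0.12  ] F [-4.4 -1.8  8.6] M [-0.53  1.09 -0.03] op 0.0589 grip 51.46155098453164 yaw 20.1
t [-0.09 -0.04  0.3 ] w [0.1 0.  0.1]
```

drive_tool:
  motion:
    - {"tx": 0, "ty": 0, "tz": -0.02, "wx": 0, "wy": 0, "wz": -4, "fingers": 5}
    - {"tx": 0, "ty": 0, "tz": -0.04, "wx": 0, "wy": 0, "wz": -8, "fingers": 5}
    - {"tx": 0, "ty": 0, "tz": -0.06, "wx": 0, "wy": 0, "wz": -12, "fingers": 5}
    - {"tx": 0, "ty": 0, "tz": -0.08, "wx": 0, "wy": 0, "wz": -16, "fingers": 5}
    - {"tx": 0, "ty": 0, "tz": -0.1, "wx": 0, "wy": 0, "wz": -20, "fingers": 5}

```text
t: 9.8
ee_pos: [0.5739, 0.0658, 0.1206]
tcp_rot: [0.42, 0.907, 0.001, 0.0]
wrist_force: [-3.3, -0.7, 3.9]
opening: 0.0589
grip_force: 52.6
```

```bash
python3 look.py top side |grep -v ' cap\| lever'; python3 -c "
from h import *
go((.574,.0642,.117),20)
save('t4',np.vstack([cv2.resize(np.load('Ltop.npz')['im'][180:320,330:520],None,fx=2,fy=2),cv2.resize(np.load('Lside.npz')['im'][250:420,240:430],None,fx=2,fy=2)[:300]]))"
```

```text
top 0 False
top 94 (array([0.5706, 0.0816, 0.0296]), array([0.5654, 0.0863, 0.1269]))
side 137 (array([ 0.6565, -0.0523,  0.0103]), array([ 0.6559, -0.0545,  0.1271]))
side 731 (array([0.5738, 0.0647, 0.0445]), array([0.5794, 0.0575, 0.128 ]))
t 10.2 pos [0.574  0.0656 0.1205] F [-3.4 -0.6  6.3] M [-0.29  0.89  0.17] op 0.0586 grip 52.45137286372483 yaw 40.0
t [-0.1  -0.09  0.35] w [ 0.1  0.  20. ]
```

drive_tool:
  motion:
    - {"tx": 0, "ty": 0, "tz": -0.02, "wx": 0, "wy": 0, "wz": -4, "fingers": 5}
    - {"tx": 0, "ty": 0, "tz": -0.04, "wx": 0, "wy": 0, "wz": -8, "fingers": 5}
    - {"tx": 0, "ty": 0, "tz": -0.06, "wx": 0, "wy": 0, "wz": -12, "fingers": 5}
    - {"tx": 0, "ty": 0, "tz": -0.08, "wx": 0, "wy": 0, "wz": -16, "fingers": 5}
    - {"tx": 0, "ty": 0, "tz": -0.1, "wx": 0, "wy": 0, "wz": -20, "fingers": 5}

```text
t: 10.62
ee_pos: [0.5735, 0.0657, 0.1213]
tcp_rot: [0.257, 0.966, 0.0, 0.0]
wrist_force: [-4.6, -1.5, 5.7]
opening: 0.0589
grip_force: 52.7
```

```bash
python3 -c "
from h import *
go((.574,.0642,.117),60)"
```

```text
t 10.62 pos [0.5735 0.0657 0.1213] F [-4.6 -1.5  5.7] M [-0.22  1.06 -0.15] op 0.0589 grip 52.74191387929022 yaw 60.2
t [-0.12 -0.11  0.43] w [ 0.  -0.   0.2]
```

drive_tool:
  motion:
    - {"tx": 0, "ty": 0, "tz": -0.02, "wx": 0, "wy": 0, "wz": -3, "fingers": 5}
    - {"tx": 0, "ty": 0, "tz": -0.03, "wx": 0, "wy": 0, "wz": -6, "fingers": 5}
    - {"tx": 0, "ty": 0, "tz": -0.03, "wx": 0, "wy": 0, "wz": -9, "fingers": 5}
    - {"tx": 0, "ty": 0, "tz": -0.03, "wx": 0, "wy": 0, "wz": -12, "fingers": 5}
    - {"tx": 0, "ty": 0, "tz": -0.03, "wx": 0, "wy": 0, "wz": -14, "fingers": 5}

```text
t: 11.03
ee_pos: [0.5735, 0.0655, 0.1214]
tcp_rot: [0.138, 0.99, 0.0, 0.0]
wrist_force: [-5.6, 0.4, 4.3]
opening: 0.0584
grip_force: 52.6
```

```bash
python3 -c "
from h import *
bot.camera('side')
go((.574,.0642,.117),60)"
```

```text
t 11.08 pos [0.5735 0.0655 0.1214] F [-4.3 -1.5  4.9] M [-0.38  0.91 -0.05] op 0.0588 grip 52.49622529372573 yaw 74.3
t [-0.08 -0.11  0.44] w [ 0.   0.  14.3]
```

drive_tool:
  motion:
    - {"tx": 0, "ty": 0, "tz": -0.03, "wx": 0, "wy": 0, "wz": 0, "fingers": 5}
    - {"tx": 0, "ty": 0, "tz": -0.06, "wx": 0, "wy": 0, "wz": 0, "fingers": 5}
    - {"tx": 0, "ty": 0, "tz": -0.09, "wx": 0, "wy": 0, "wz": 0, "fingers": 5}
    - {"tx": 0, "ty": 0, "tz": -0.12, "wx": 0, "wy": 0, "wz": 0, "fingers": 5}
    - {"tx": 0, "ty": 0, "tz": -0.15, "wx": 0, "wy": 0, "wz": 0, "fingers": 5}

```text
t: 11.5
ee_pos: [0.5735, 0.0655, 0.122]
tcp_rot: [0.139, 0.99, -0.0, -0.0]
wrist_force: [-3.6, -1.1, -0.7]
opening: 0.0587
grip_force: 53.4
```

```bash
python3 -c "
from h import *
go((.574,.0642,.117),60)"
```

```text
t 11.5 pos [0.5735 0.0655 0.122 ] F [-3.6 -1.1 -0.7] M [-0.38  0.44  0.02] op 0.0587 grip 53.41039479710162 yaw 74.1
t [-0.08 -0.11  0.5 ] w [-0.   0.  14.1]
```

drive_tool:
  motion:
    - {"tx": 0, "ty": 0, "tz": -0.03, "wx": 0, "wy": 0, "wz": 0, "fingers": 5}
    - {"tx": 0, "ty": 0, "tz": -0.06, "wx": 0, "wy": 0, "wz": 0, "fingers": 5}
    - {"tx": 0, "ty": 0, "tz": -0.09, "wx": 0, "wy": 0, "wz": 0, "fingers": 5}
    - {"tx": 0, "ty": 0, "tz": -0.12, "wx": 0, "wy": 0, "wz": 0, "fingers": 5}
    - {"tx": 0, "ty": 0, "tz": -0.15, "wx": 0, "wy": 0, "wz": 0, "fingers": 5}

```text
t: 11.92
ee_pos: [0.5734, 0.0655, 0.1234]
tcp_rot: [0.138, 0.99, -0.0, -0.0]
wrist_force: [-2.5, -1.5, -1.6]
opening: 0.0587
grip_force: 53.9
```

```bash
python3 -c "
from h import *
go((.574,.0642,.117),60)"
```

```text
t 11.92 pos [0.5734 0.0655 0.1234] F [-2.5 -1.5 -1.6] M [-0.35  0.33  0.03] op 0.0587 grip 53.90356088988483 yaw 74.1
t [-0.09 -0.11  0.64] w [-0.  -0.  14.1]
```

Free: it rises with no pull. Lifting straight up.

drive_tool:
  motion:
    - {"tx": 0, "ty": 0, "tz": -0.15, "wx": 0, "wy": 0, "wz": 0, "fingers": 5}
    - {"tx": 0, "ty": 0, "tz": -0.35, "wx": 0, "wy": 0, "wz": 0, "fingers": 5}
    - {"tx": 0, "ty": 0, "tz": -0.6, "wx": 0, "wy": 0, "wz": 0, "fingers": 5}
    - {"tx": 0, "ty": 0, "tz": -0.9, "wx": 0, "wy": 0, "wz": 0, "fingers": 5}
    - {"tx": 0, "ty": 0, "tz": -1.3, "wx": 0, "wy": 0, "wz": 0, "fingers": 5}

```text
t: 12.33
ee_pos: [0.5741, 0.066, 0.1373]
tcp_rot: [0.138, 0.99, 0.0, 0.001]
wrist_force: [-0.1, -0.0, -0.0]
opening: 0.0589
grip_force: 54.0
```

drive_tool:
  motion:
    - {"tx": 0, "ty": 0, "tz": -0.5, "wx": 0, "wy": 0, "wz": 0, "fingers": 5}
    - {"tx": 0, "ty": 0, "tz": -1, "wx": 0, "wy": 0, "wz": 0, "fingers": 5}
    - {"tx": 0, "ty": 0, "tz": -1.5, "wx": 0, "wy": 0, "wz": 0, "fingers": 5}
    - {"tx": 0, "ty": 0, "tz": -1.9, "wx": 0, "wy": 0, "wz": 0, "fingers": 5}
    - {"tx": 0, "ty": 0, "tz": -1.96, "wx": 0, "wy": 0, "wz": 0, "fingers": 5}

```text
t: 12.75
ee_pos: [0.5741, 0.0657, 0.1574]
tcp_rot: [0.138, 0.99, 0.0, 0.001]
wrist_force: [-0.3, -0.0, -0.7]
opening: 0.059
grip_force: 54.0
```

```bash
python3 look.py side top|grep -v 'lever\|cap'
python3 - <<'E'
from h import *
go((.574,.0652,.1556),74)
for n in ('side','top'):
    for k,z in (('cap_center',.152),('jar_mouth',.1226),('lever_handle',.1),('weight',0),('vial',0),('pebble',0)):
        print(n,k,[(round(float(q['p']),2),np.round(q['location']).tolist(),np.round(atz(cal(n),q['location'],z)[0],4).tolist()) for q in bot.tip_of(n,k)[:2]])
im=np.load('Lside.npz')['im'];save('s5',cv2.resize(im[220:400,230:430],None,fx=3,fy=3))
E
```

```text
side 141 (array([ 0.6568, -0.0525,  0.0104]), array([ 0.6558, -0.0546,  0.1268]))
side 60 (array([0.5696, 0.0516, 0.0222]), array([0.5689, 0.0492, 0.1219]))
top 0 False
top 2 False
t 13.15 pos [0.5734 0.0655 0.156 ] F [ 0.1  0.2 -0.6] M [ 0.04 -0.03  0.04] op 0.0585 grip 54.0082020778209 yaw 74.1
t [-0.06 -0.02  0.04] w [-0.  -0.   0.1]
side cap_center [(0.77, [252.0, 404.0], [0.4254, -0.1398, 0.152]), (0.76, [246.0, 340.0], [0.4239, -0.0394, 0.152])]
side jar_mouth []
side lever_handle [(0.71, [404.0, 347.0], [0.6571, -0.0534, 0.1])]
side weight [(0.71, [282.0, 275.0], [0.5012, 0.2231, 0.0]), (0.53, [337.0, 271.0], [0.6135, 0.2147, 0.0])]
side vial []
side pebble [(0.57, [396.0, 322.0], [0.6952, 0.0676, 0.0]), (0.27, [337.0, 288.0], [0.6032, 0.1683, 0.0])]
top cap_center [(0.76, [392.0, 322.0], [0.4209, 0.0825, 0.152]), (0.43, [403.0, 244.0], [0.572, 0.0579, 0.152])]
top jar_mouth [(0.71, [401.0, 242.0], [0.5781, 0.0574, 0.1226])]
top lever_handle []
top weight [(0.45, [314.0, 284.0], [0.4983, 0.2325, 0.0])]
top vial [(0.4, [312.0, 233.0], [0.6109, 0.2354, 0.0])]
top pebble [(0.61, [388.0, 196.0], [0.6907, 0.0626, 0.0])]
```

View pics/s5.png

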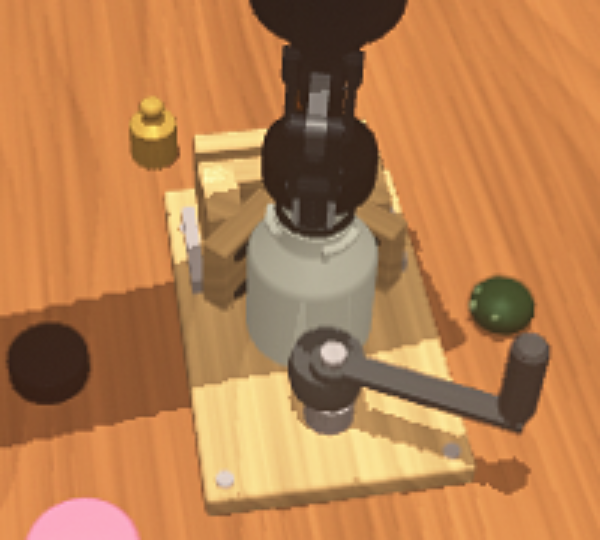

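The cap is up, with the bare neck and its lugs visible below. The lever is still home and the bystanders haven't moved. The tool rose 36 mm over the grasp point, so the cap's middle is at about 0.152 m as wanted.

```bash
python3 -c "
from h import *
print(bot.finish_job())"
```

```text
the job is handed in; nothing more can be done
None
```

The job is handed in at about 13 s: clamp shut, and the cap unscrewed 54° (tool turn) and held level about 2 cm above the jar's mouth by tool readings. The weight, vial and pebble look unmoved within camera accuracy; the hand-in returned no verdict.

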